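Roll a clip-on trim home along the breakfast-bar seam

TASK

The five short trim tiles along the seam at the foot of the breakfast-bar riser have been clipped on but stand a few millimetres proud. Take the square-handled seam roller out of the wooden tool block, lean it square to the sloping tiles so that it clears the utensil rail, and roll from one end of the row to the other in one slow unbroken pass (about 3 cm a second, without lifting off), pressing firmly enough to seat every tile fully home but not so hard as to crack the glaze. Then stand the roller back upright in a free pocket of the block and let go; touch the tiles only with the roller, and leave everything else where it is.

Things in the scene. Friction and masses are not known exactly. Their poses are not given: they have to be found in the camera images.
- riser: Upright white panel under a raised breakfast bar, fixed: 440 mm long, 30 mm thick, 250 mm high; wooden bar top behind it, upper side at 280 mm. Origin: on the worktop, on the seam where the panel's front face meets it, midway along. x along the seam (away from the robot), y out of the front face over the worktop, z up. A row of five white ceramic trim tiles lies along the seam.
- row_mid (a point): Riser frame (0, 20, 18) mm: nominal middle of the row, on the outer faces of home tiles. Tiles: 40 mm long (x), 34 mm wide across the slope, 8 mm thick, centred at x = -84, -42, 0, 42, 84 mm; an aluminium end piece (10 mm long, 1 mm below home tile faces) at each end, x = -112 and 112 mm. Faces slope 35 degrees: outward normal (0, 0.574, 0.819) in the riser frame.
- row_near (a point): Riser frame (-104, 20, 18) mm: nominal near end of the row, on home tile faces. The carrier under the tiles was packed out by eye: it sits 0 to 12 mm farther out along the normal than nominal and is skewed up to 0.012 rad (1.3 mm at the ends). Neither is measured: feel the depth. Tiles not yet home stand up to 5 mm farther out still.
- row_far (a point): Riser frame (104, 20, 18) mm: nominal far end of the row. Each tile slides on its clips along the normal: it gives at about 7 N (plus 60 N per m/s), stays where left, and meets a hard stop when home. The rolling wheel climbs onto the next proud tile and presses it in; 12 to 20 N along the tool seats all. Over 35 N cracks the glaze.
- rail_mid (a point): Middle of the steel utensil rail on the riser, riser frame (0, 50, 215) mm: 12 mm thick, 410 mm long along x, brackets to the panel at x = -180 and 180 mm; a turner hangs from it at x = -197 mm and a ladle at x = 197 mm. A gripper holding the roller upright over the tiles would strike the rail.
- tile1 (a joint): How far the tile at x = -84 mm (nearest the robot) has been pressed in, in m: 0 = 5 mm proud, 0.005 = home. Starts at 0 to 0.001.
- tile2 (a joint): The same for the tile at x = -42 mm.
- tile3 (a joint): The same for the tile at x = 0.
- tile4 (a joint): The same for the tile at x = 42 mm.
- tile5 (a joint): The same for the tile at x = 84 mm (farthest from the robot).
- roller: Seam roller, about 0.2 kg, upright in the block: black rubber wheel 36 mm across, 22 mm wide, in a steel yoke (head 32 x 32 mm), and a square wooden handle, 24 x 24 mm, from 75 to 170 mm above the wheel's lowest point, its origin (the point that rolls on the tiles). z up along the handle; the wheel turns about y, so rolls along x. Drag can pivot it in a grip that closes along y, less along x.
- block: Dark wooden tool block, fixed: 70 (x) x 200 (y) x 70 (z) mm, origin at the centre of its underside. Three pockets, 44 (x) by 40 mm (y), 60 mm deep (floor 10 mm above the worktop), at y = -66, 0 and 66 mm. Roller in one end pocket, scraper in the other, the middle one free. The roller fits with its x along the block's x, either way round.
- block_hole0 (a point): centre of the mouth of the pocket at y = -66 mm, 70 mm above the worktop
- block_hole1 (a point): centre of the mouth of the middle pocket
- block_hole2 (a point): centre of the mouth of the pocket at y = 66 mm
- spares: Bystander: two spare trim tiles stacked, 43 x 36 x 16 mm. Origin: centre of the underside.
- tape: Bystander: tape measure standing on edge, 68 x 36 x 62 mm. Origin: centre of the underside.
- bowl: Bystander: white mixing bowl, 170 mm across, 75 mm high. Origin: centre of the underside.
- bottle: Bystander: clear water bottle, 70 mm across, 240 mm high; beyond it on the left of the table stand a fixed microwave oven, 265 mm high (world x 440 to 900 mm, y 450 to 750 mm), and a kettle, 215 mm high (x 100, y 660 mm). Origin: centre of the underside.
- mug: Bystander: white mug, 80 mm across, 90 mm high, handle on its +y side. Origin: centre of the underside.
- scraper: Bystander: plastic wedge scraper standing in the block: foot 34 x 26 x 85 mm, round black handle 22 to 32 mm across up to 160 mm above its underside; stays where it is. Origin: centre of the underside.
Mind the look-alikes: they are no part of the job. Of the things that look like the block, the larger one is meant. There is more than one size of the roller; the one meant has the size given above.

How it is judged:
On the way, in this order (a step that is already met when the one before it is completed fails the run):
1. the roller rests on the tiles, leaning 20 to 50 degrees and set to roll along the seam (wheel within 20 degrees of it) (contact force between roller and riser above 1 N and angle between roller's own z axis and vertical between 0.35 and 0.87 rad and angle between the x axis of roller and the x axis of riser, either way round below 0.35 rad), for 0.1 s.
2. all five tiles are home (within 1.5 mm) with the roller still pressing on the row, leaning 20 to 50 degrees (all of step 1 and value of joint each of tile1, tile2, tile3, tile4, tile5 above 0.0035 m), for 0.1 s.
At the end, for the whole second after the job is handed in: All five tiles home (pressed in over 3.5 of 5 mm); the roller stands in a pocket of the block (wheel's lowest point within 15 mm of the pocket's centre, under 20 mm above the worktop), leaning under 15 degrees, at rest; the scraper within 15 mm of its start (value of joint each of tile1, tile2, tile3, tile4, tile5 above 0.0035 m and (horizontal distance between roller and block_hole0 below 0.015 m or horizontal distance between roller and block_hole1 below 0.015 m or horizontal distance between roller and block_hole2 below 0.015 m) and height (world z) of roller below 0.02 m and angle between roller's own z axis and vertical below 0.26 rad and linear speed of roller below 0.02 m/s and distance of scraper from where it was at the start of the episode below 0.015 m); the robot touches nothing.
It fails at once if the roller presses on the tiles or riser with more than 35 N (contact force between roller and riser above 35 N).
It fails at once if the roller moves faster than 10 cm/s while it presses on the tiles (contact force between roller and riser above 1 N and linear speed of roller above 0.1 m/s).
It fails at once if the roller is taken off the row (about 3 cm or more) after the first tile is home and before the last one is (value of joint any of tile1, tile2, tile3, tile4, tile5 above 0.0035 m and value of joint any of tile1, tile2, tile3, tile4, tile5 below 0.0035 m and (z of roller in the frame of riser above 0.06 m or y of roller in the frame of riser above 0.065 m or x of roller in the frame of riser above 0.15 m or x of roller in the frame of riser below -0.15 m)).
It fails at once if the gripper or arm pushes on the riser, its rail or its tiles (over 2 N) (contact force between any of the fingers, the arm and riser above 2 N).
It fails at once if a bystander is moved by more than 25 mm (distance of any of spares, tape, bowl, bottle, mug, scraper from where it was at the start of the episode above 0.025 m).
It also fails if it takes over 72 s, if anything falls off the work surface, if the arm or the gripper's body presses on something with over 40 N, if the wrist force passes 120 N, or if a joint passes its speed limit or range.

ROBOT

A 6-joint arm with a two-finger parallel gripper is mounted at the origin on the work surface. World frame = base frame: x ahead of the robot, y to its left, z up, the work surface at z = 0. Lengths are in m, angles in rad, forces in N, time in s.
With the tool pointing down it reaches from about 0.25 to 0.725 m from the base axis. Payload 4 kg.
Tool frame: the origin (TCP) lies midway between the tips of the shut fingers; the grasp point (between the pads) lies 19 mm behind it (bot.grip_depth is the distance from the TCP to the grasp point, in m); z points along the fingers, y is the line along which they close (so a half turn about z gives the same grasp; the last joint's range is limited). The gripper opens to 85 mm and grips with 20 to 120 N. Pads are 22 mm wide; open, the fingers measure 114 mm over their backs; the gripper's body (76 mm by 85 mm) begins 54 mm behind the grasp point. The pads swing forward as they close: fully open they stand 13 mm farther back than shut.
Start: joints at [-1.239, 0.241, 0.005, 1.335, 0, 1.571], TCP at [0.163, -0.473, 0.231] pointing down, gripper open.
Joint ranges: [-2.72, 2.72], [-1.05, 1.87], [-1.09, 1.28], [-1.99, 2.15], [-1.42, 1.44], [-3.14, 3.14]. Speed limits (rad/s): [2.79, 2.79, 3.14, 3.14, 3.14, 3.14].

INTERFACE

Orientations are given as a unit quaternion [x, y, z, w].
In Python, from workcell import bot gives the robot as it stands.
- The arm moves only by the shell command python3 -m creep 'ROWS'. ROWS is JSON, one flat list of numbers, 5 for each row, row after row: the shift along the world's x, y, z in m, then the turn about the world's z in rad, then the finger opening in m, from 0 to 0.0854. In form: [x, y, z, twist, claw, x, y, z, twist, claw, ...]. A call has 1 to 10 rows; each row is the pose to reach, as a shift and turn from the pose commanded when the call began; what a row does not reach only later rows make up. A row lasts 1/12 s, in which the tool goes at most 41.7 mm and 7.16 degrees, less where a joint would pass 70% of its speed; a pose out of reach is approached as far as the arm can. A call with a gripper value outside its range is refused whole. The fingers move at their own pace and stop on an object; the grip force is fixed at half the most. Time passes only in rows, so rows that repeat a pose let the fingers close. It gives the time, the measured TCP pose, the force, the opening and the grip force at its end, in the units of the state.
- bot.get_obs(): the state, without advancing time (a new reading comes with each control period).
- bot.camera(name): name is "scene" or "top" or "wrist"; returns a dict with "pixels" (420x560x3 uint8, red, green, blue), "camera_matrix" (3x3 intrinsics, pixels), "extrinsics" (4x4, takes a point from world to camera coordinates); the wrist camera has in their place "T_tool_cam" (4x4, takes a point from camera to tool coordinates, whose origin is the TCP and whose axes are the flange's). Camera axes: x right, y down, z forward; pixel columns grow to the right and rows downward; lengths in m; the calibration is good to about 2 mm. A picture is of the moment at which its call begins: read the wrist's pose just before it. There is no depth.
- bot.job_done(): hands the job in; it is judged then, once.
Trained networks look in the newest picture that a camera, given by its name, has taken for a name from the list of things; names that differ only in an ending like _2 or _b are one class to them, and where a whole thing is asked for, a point or a joint stands for the part that bears it (a point fixed in the world has none). Each returns a list of dicts, best first, with "score" (0 to 1); they miss things now and then, are a little off and sometimes report something else, mostly with a low value. They report only what shows in the picture. A call takes as long as a camera call. They do not tell look-alikes from the thing itself.
- bot.look_for(camera, thing): "centre" ([column, row] as shares, 0 to 1, of the picture: columns of its width, rows of its height, amid what is visible of it).
- bot.place_of(camera, thing): "centre" ([column, row] as shares, 0 to 1, of the picture: columns of its width, rows of its height: a listed point, or the origin of a listed thing).
The state is a dict: "clock": time; "joint_pos": joint angles; "joint_vel": joint speeds; "tau": joint torques, N m; "eef_pos": TCP position; "tool_rot": TCP orientation; "ft_force": force on the tool from outside, world axes, zero at the start; "ft_torque": the same for the moment, N m; "grip_width": finger opening in m; "grasp_force": force on a finger pad.
Only numpy, scipy, OpenCV 4.12 (cv2) and the standard library are available. Lean on these libraries where they do the work, as an engineer would, in place of code of your own. Each camera call takes 0.05 s, during which the arm holds its last target. There are 200 camera calls.

## Working session

There is one attempt and no reset: what is moved stays moved. The work goes in short steps, Python scripts to look and compute and a shell command to move; the robot and the scene stay as the last step left them, time stands still between calls to the robot, and variables do not carry over. Pictures are saved under pics/ and viewed, at most 10 in all, crops included, and the job is handed in when it is done.

```bash
mkdir -p pics
cat > h.py <<'E'
import numpy as np, cv2
from scipy.spatial.transform import Rotation as R
from workcell import bot
def cam(name):
    """picture, K, T(world->cam)"""
    o=bot.get_obs(); c=bot.camera(name); K=np.array(c["camera_matrix"])
    if "extrinsics" in c: T=np.array(c["extrinsics"])
    else:
        W=np.eye(4); W[:3,:3]=R.from_quat(o["tool_rot"]).as_matrix(); W[:3,3]=o["eef_pos"]
        T=np.linalg.inv(W@np.array(c["T_tool_cam"]))
    return np.asarray(c["pixels"]),K,T
def save(img,p): cv2.imwrite(p,cv2.cvtColor(img,cv2.COLOR_RGB2BGR))
def px(c): return np.array(c)*[560,420]
def tri(obs):
    """obs: list of (K,T,pixel) -> point, and residual px"""
    A=[]
    for K,T,p in obs:
        P=K@T[:3]; A+= [p[0]*P[2]-P[0], p[1]*P[2]-P[1]]
    X=np.linalg.svd(np.array(A))[2][-1]; X=X[:3]/X[3]
    return X, max(np.linalg.norm(proj(K,T,X)-p) for K,T,p in obs)
def proj(K,T,X):
    q=K@(T[:3,:3]@X+T[:3,3]); return q[:2]/q[2]
def onz(K,T,p,z):
    d=T[:3,:3].T@np.linalg.inv(K)@[p[0],p[1],1]; c=-T[:3,:3].T@T[:3,3]
    return c+d*(z-c[2])/d[2]
E
cat > a.py <<'E'
from h import *
V={n:cam(n) for n in("scene","top","wrist")}
for n in V: save(V[n][0],f"pics/{n}0.png")
np.set_printoptions(precision=3,suppress=True)
for n in V: print(n,"cam at",-V[n][2][:3,:3].T@V[n][2][:3,3])
for t in ["riser","row_mid","row_near","row_far","rail_mid","roller","block","block_hole0","block_hole1","block_hole2","scraper"]:
    for n in V:
        print(t,n,[(np.round(px(d["centre"])).astype(int).tolist(),round(d["score"],2)) for d in bot.place_of(n,t)][:4])
print(bot.get_obs())
E
python3 a.py
```

```text
scene cam at [0.968 0.027 0.781]
top cam at [0.409 0.092 1.116]
wrist cam at [ 0.235 -0.448  0.374]
riser scene [([149, 276], 0.62), ([311, 334], 0.44)]
riser top [([389, 204], 0.85)]
riser wrist []
row_mid scene [([155, 281], 0.56), ([350, 223], 0.26)]
row_mid top [([379, 201], 0.76)]
row_mid wrist []
row_near scene [([165, 233], 0.9), ([236, 332], 0.2)]
row_near top [([375, 233], 0.68), ([177, 251], 0.28)]
row_near wrist []
row_far scene [([142, 323], 0.76)]
row_far top [([389, 162], 0.69)]
row_far wrist []
rail_mid scene [([142, 230], 0.56)]
rail_mid top [([389, 186], 0.61), ([387, 160], 0.41)]
rail_mid wrist []
roller scene [([247, 197], 0.96), ([296, 215], 0.67), ([351, 207], 0.3)]
roller top [([294, 269], 0.83), ([263, 237], 0.49), ([175, 249], 0.42)]
roller wrist []
block scene [([299, 167], 0.88), ([323, 223], 0.77)]
block top [([235, 300], 0.7), ([231, 229], 0.62)]
block wrist []
block_hole0 scene [([294, 203], 0.89), ([320, 160], 0.69), ([323, 205], 0.68), ([289, 149], 0.67)]
block_hole0 top [([212, 222], 0.92), ([253, 307], 0.92), ([221, 292], 0.86), ([236, 301], 0.68)]
bl
[... 341 characters left out ...]
hole2 top [([212, 222], 0.92), ([253, 307], 0.92), ([221, 292], 0.86), ([236, 301], 0.68)]
block_hole2 wrist []
scraper scene [([353, 224], 0.85), ([293, 218], 0.4)]
scraper top [([216, 222], 0.54), ([263, 234], 0.24)]
scraper wrist []
{'clock': 1.8, 'joint_pos': array([-1.239,  0.241,  0.005,  1.335, -0.   ,  1.571]), 'joint_vel': array([ 0.001, -0.001,  0.001, -0.001, -0.   , -0.001]), 'tau': array([  0.001, -37.221,  25.269,   0.001,   0.   ,   0.   ]), 'eef_pos': array([ 0.163, -0.473,  0.231]), 'tool_rot': array([ 0.986,  0.165, -0.   ,  0.   ]), 'ft_force': array([ 0.204, -0.105, -0.186]), 'ft_torque': array([0.012, 0.036, 0.029]), 'grasp_force': 0.0, 'grip_width': 0.08535140794500501}
```

```bash
python3 -c "
import cv2
s=cv2.imread('pics/scene0.png');t=cv2.imread('pics/top0.png')
cv2.imwrite('pics/s1.png',cv2.resize(s,(800,600)))
cv2.imwrite('pics/t1.png',cv2.resize(t,(800,600)))"
```

```text
(no output)
```

View pics/s1.png

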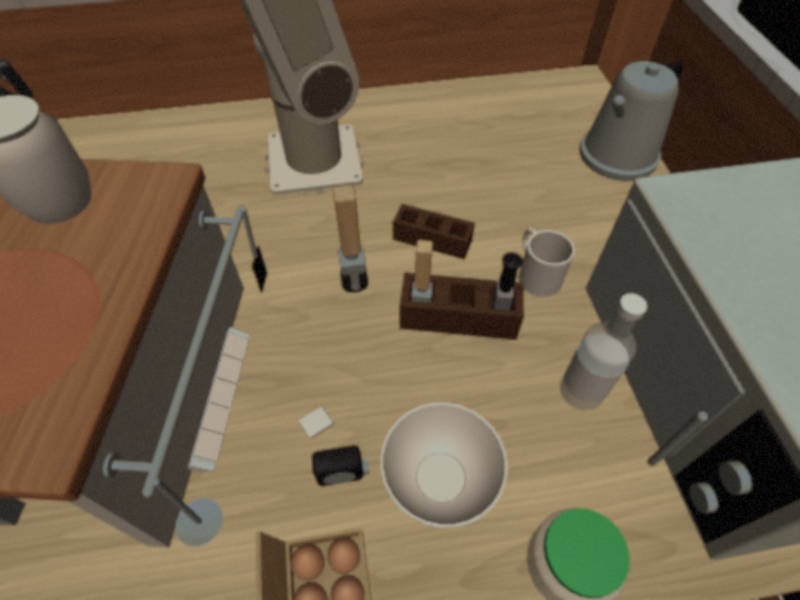

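View pics/t1.png

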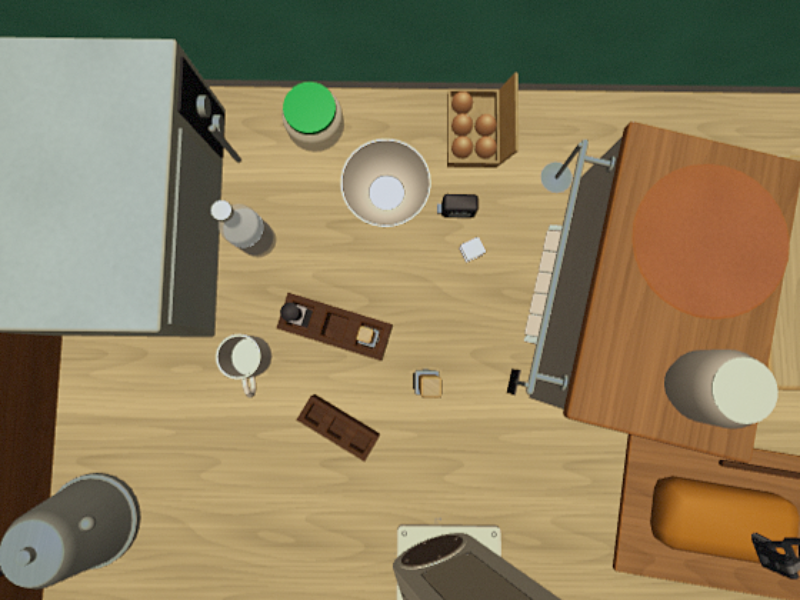

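Scene view (800-scale): the large block is at (460,305). The wanted roller is in its right-hand pocket, handle top (424,245), with the scraper at (507,280) and the free pocket at (462,293). The look-alikes are the bigger free-standing roller at (350,240) and the small block at (432,230). The tile row runs (236,335)→(202,462). In the top view the block is at (335,326), the roller at (367,335), the decoy roller at (428,384) and the row (530,340)→(555,228).

Candidates: roller in block (top 367,335) against free-standing large roller (428,384); block (335,326) against small block (338,427). I choose the roller in the big block.

```bash
python3 -c "
import cv2,numpy as np
s=cv2.imread('pics/scene0.png');t=cv2.imread('pics/top0.png')
a=lambda i,x,y,w,h,k:cv2.resize(i[y:y+h,x:x+w],(w*k,h*k),interpolation=cv2.INTER_CUBIC)
c=np.zeros((600,800,3),np.uint8)
A=a(t,190,200,90,56,4);B=a(s,270,160,100,80,4);C=a(t,350,150,60,96,5)[:300,:];D=a(s,130,225,50,110,5)
print(A.shape,B.shape)
c[:224,:360]=A; c[224:544,:400]=B
C=a(t,350,150,60,96,3);c[:288,420:600]=C
c[:440,620:800]=cv2.resize(s[225:335,130:175],(180,440),interpolation=cv2.INTER_CUBIC)
cv2.imwrite('pics/c1.png',c)"
```

```text
(224, 360, 3) (320, 400, 3)
```

View pics/c1.png

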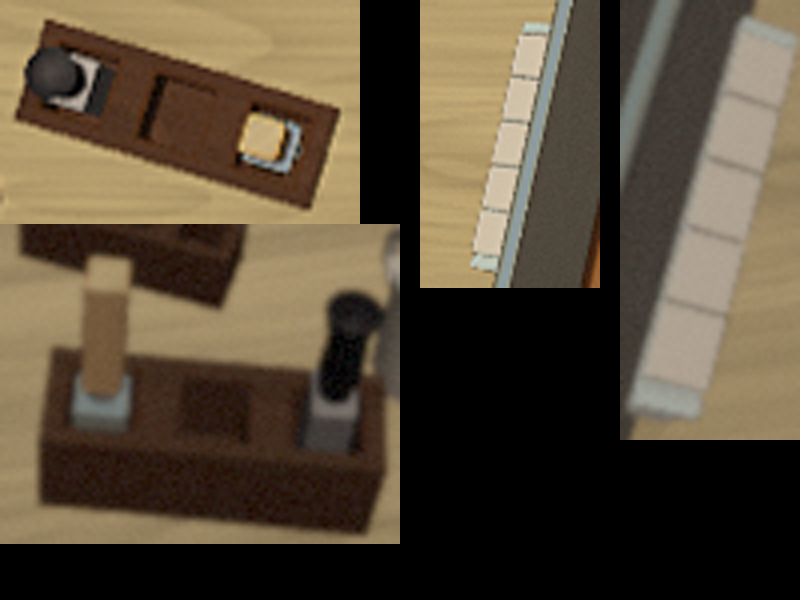

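```bash
cat > b.py <<'E'
from h import *
np.set_printoptions(precision=4,suppress=True)
c={n:cam(n) for n in("scene","top")}
S=c["scene"][1:];T=c["top"][1:]
s4=lambda x,y:np.array([270+x/4-.4,160+(y-224)/4-.4]); t4=lambda x,y:np.array([190+x/4-.4,200+y/4-.4])
pairs={"A":(s4(386,376),t4(46,20)),}
# block corners: order backL.. world: top img left=+y, up=+x ; scene img right=+y, down=+x
tc={"+x+y":t4(46,20),"+x-y":t4(340,109),"-x-y":t4(310,210),"-x+y":t4(16,120)}
sc={"+x+y":s4(377,460),"+x-y":s4(42,433),"-x-y":s4(53,350),"-x+y":s4(386,376)}
P={}
for k in tc:
    X,r=tri([(*S,sc[k]),(*T,tc[k])]); P[k]=onz(*T,tc[k],.07); print(k,X,round(r,1),P[k],onz(*S,sc[k],.07))
C=np.mean(list(P.values()),0); print("block c",C)
d=(P["+x+y"]-P["+x-y"]+P["-x+y"]-P["-x-y"])/2; print("len",np.linalg.norm(d),"yaw of y",np.arctan2(d[1],d[0]))
e=P["+x+y"]-P["-x+y"];print("wid",np.linalg.norm(e))
u=d/np.linalg.norm(d); print("pockets",C-u*.066,C,C+u*.066)
X,r=tri([(*S,s4(109,273)),(*T,t4(263,136))]);print("handle top",X,r,onz(*T,t4(263,136),.18))
print("net holes top",[onz(*T,p,.07) for p in([212,222],[253,237])])
for k,a,b in(("near",[165,233],[375,233]),("mid",[155,281],[379,201]),("far",[142,323],[389,162]),("rail",[142,230],[389,186])):
    print(k,*tri([(*S,np.array(a)),(*T,np.array(b))]))
sr=lambda x,y:np.array([130+(x-620)/4-.4,225+y/4-.4]); tr=lambda x,y:np.array([350+(x-420)/3-.4,150+y/3-.4])
# end pieces / tile row corners, lower(outer) edge & upper: tile row ends
for k,a,b in(("near low",sr(797,45),tr(472,262)),("far low",sr(697,416),tr(526,25)),("t1/end near low",sr(793,48),tr(474,255)),("t5/end far low",sr(706,388),tr(524,35))):
    print(k,*tri([(*S,a),(*T,b)]),onz(*S,a,.012),onz(*T,b,.012))
for k,p in(("risr near",[243,290]),("riser far",[168,545])): print(k,onz(*S,np.array(p)*.7,0))
E
python3 b.py
```

```text
+x+y [0.5188 0.298  0.0724] 1.6 [0.5199 0.3017 0.07  ] [0.5169 0.2952 0.07  ]
+x-y [0.4643 0.1098 0.068 ] 0.4 [0.464  0.1089 0.07  ] [0.4658 0.1105 0.07  ]
-x-y [0.3986 0.1282 0.0601] 0.2 [0.3987 0.1274 0.07  ] [0.4065 0.1273 0.07  ]
-x+y [0.4548 0.3206 0.0633] 0.1 [0.4544 0.3189 0.07  ] [0.4596 0.3181 0.07  ]
block c [0.4592 0.2142 0.07  ]
len 0.20008622703075196 yaw of y 1.2883184015077365
wid 0.067682370920903
pockets [0.4408 0.1508 0.07  ] [0.4592 0.2142 0.07  ] [0.4776 0.2776 0.07  ]
handle top [0.4422 0.1515 0.1741] 0.23509046947382195 [0.4421 0.1516 0.18  ]
net holes top [array([0.4747, 0.2718, 0.07  ]), array([0.4371, 0.1645, 0.07  ])]
near [ 0.4527 -0.1608  0.0317] 0.03394847055558006
mid [ 0.5463 -0.1907 -0.0209] 2.3717468765978498
far [ 0.6532 -0.2106  0.0076] 1.1531697898724067
rail [ 0.5547 -0.1576  0.1995] 1.318830795168385
near low [ 0.4429 -0.1466 -0.0002] 0.36752025957710255 [ 0.451  -0.1447  0.012 ] [ 0.4425 -0.1432  0.012 ]
far low [ 0.6656 -0.1991  0.003 ] 0.39239113233082273 [ 0.669  -0.1973  0.012 ] [ 0.6634 -0.196   0.012 ]
t1/end near low [ 0.4491 -0.1473  0.0064] 0.4612358015106192 [ 0.4527 -0.1471  0.012 ] [ 0.4489 -0.1451  0.012 ]
t5/end far low [ 0.6542 -0.1939  0.0106] 0.22064416901944536 [ 0.6548 -0.1931  0.012 ] [ 0.6539 -0.194   0.012 ]
risr near [ 0.3402 -0.1561  0.    ]
riser far [ 0.7589 -0.2572  0.    ]
```

The measurements agree: the wanted roller's handle top is at (0.442,0.152,0.174), over the pocket at (0.441,0.151). The block's y axis is at yaw 1.288. The riser origin is about (0.545,-0.205), with its x axis at yaw -0.236. Next I move over the roller.

```bash
python3 -m creep '[0.01,0.17,0.12,0.5,0.085, 0.01,0.17,0.12,0.5,0.085, 0.01,0.17,0.12,0.5,0.085, 0.01,0.17,0.12,0.5,0.085, 0.01,0.17,0.12,0.5,0.085, 0.11,0.37,0.12,0.956,0.085, 0.11,0.37,0.12,0.956,0.085, 0.11,0.37,0.12,0.956,0.085, 0.11,0.37,0.12,0.956,0.085, 0.11,0.37,0.12,0.956,0.085]'; python3 -m creep '[0.16,0.22,0,0.2,0.085, 0.16,0.22,0,0.2,0.085, 0.16,0.22,0,0.2,0.085, 0.16,0.22,0,0.2,0.085, 0.16,0.22,0,0.2,0.085,0.16,0.22,0,0.2,0.085,0.16,0.22,0,0.2,0.085]'
```

```text
clock: 2.73
eef_pos: [0.2661, -0.1147, 0.3518]
tool_rot: [0.799, 0.601, 0.001, 0.001]
ft_force: [1.1, -0.6, -0.8]
grip_width: 0.0848
grasp_force: 0.0
clock: 3.32
eef_pos: [0.4279, 0.1072, 0.3507]
tool_rot: [0.735, 0.678, 0.0, -0.0]
ft_force: [0.5, -0.8, -0.7]
grip_width: 0.085
grasp_force: 0.0
```

```bash
python3 -m creep '[0.013,0.004,-0.05,-0.202,0.085, 0.013,0.004,-0.05,-0.202,0.085, 0.013,0.004,-0.05,-0.202,0.085, 0.013,0.004,-0.05,-0.202,0.085]'
python3 - <<'E'
from h import *
np.set_printoptions(precision=4,suppress=True)
im,K,T=cam("wrist"); save(im,"pics/w1.png")
np.savez("w1.npz",K=K,T=T)
print(bot.get_obs()["eef_pos"])
for n,X in(("handle top",[.4415,.1513,.18]),("p0",[.4408,.1508,.07]),("p1",[.4592,.2142,.07])): print(n,proj(K,T,np.array(X)))
E
```

```text
clock: 3.65
eef_pos: [0.4386, 0.1076, 0.301]
tool_rot: [0.8, 0.6, -0.001, -0.0]
ft_force: [0.8, -0.3, 1.2]
grip_width: 0.0848
grasp_force: 0.0
[0.4391 0.1075 0.3021]
handle top [268.0948 154.1369]
p0 [271.2631 142.0318]
p1 [270.8312  76.5974]
```

View pics/w1.png

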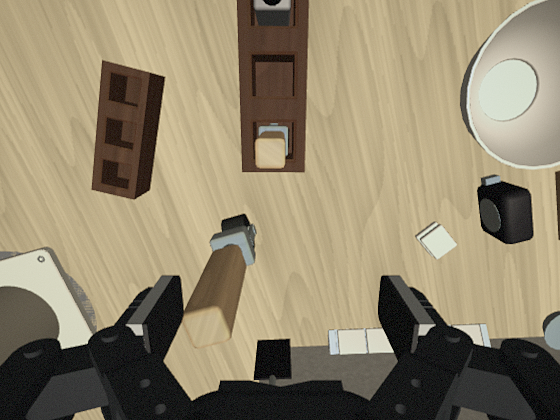

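The wrist view shows the chosen roller's handle top at (271,152), predicted (268,154). The block is square in the picture, the middle pocket is free at (274,76), and the decoy roller sits at (215,300), clear of the descent. Next I go above, descend and grip.

```bash
python3 -m creep '[0.0035,0.044,0,0,0.085, 0.0035,0.044,0,0,0.085, 0.0035,0.044,-0.03,0,0.085, 0.0035,0.044,-0.06,0,0.085, 0.0035,0.044,-0.09,0,0.085, 0.0035,0.044,-0.12,0,0.085, 0.0035,0.044,-0.145,0,0.085, 0.0035,0.044,-0.161,0,0.085, 0.0035,0.044,-0.161,0,0.085, 0.0035,0.044,-0.161,0,0.085]'; python3 -m creep '[0,0,0,0,0.0, 0,0,0,0,0, 0,0,0,0,0, 0,0,0,0,0, 0,0,0,0,0, 0,0,0,0,0, 0,0,0,0,0]'
```

```text
clock: 4.53
eef_pos: [0.4429, 0.1514, 0.1414]
tool_rot: [0.8, 0.6, 0.0, 0.0]
ft_force: [-0.2, -0.2, -0.1]
grip_width: 0.0851
grasp_force: 0.0
clock: 5.12
eef_pos: [0.443, 0.1518, 0.1411]
tool_rot: [0.8, 0.6, 0.001, 0.0]
ft_force: [-0.7, 0.3, 6.2]
grip_width: 0.0234
grasp_force: 60.3
```

```bash
python3 -m creep '[0,0,0.015,0,0, 0,0,0.03,0,0, 0,0,0.035,0,0, 0.0025,0.0085,0.035,0,0, 0.005,0.0165,0.036,0,0, 0.0072,0.0249,0.036,0,0, 0.0103,0.0354,0.035,0,0, 0.0133,0.0458,0.033,0,0, 0.0133,0.0458,0.033,0,0]'
```

```text
clock: 5.87
eef_pos: [0.456, 0.1986, 0.1721]
tool_rot: [0.8, 0.6, -0.001, 0.0]
ft_force: [1.0, -2.4, -0.3]
grip_width: 0.0236
grasp_force: 59.0
```

```bash
python3 -m creep '[0.003,0.01,-0.003,0,0, 0.0058,0.0201,-0.007,0,0, 0.008,0.0275,-0.011,0,0, 0.0102,0.0351,-0.015,0,0, 0.0102,0.0351,-0.015,0,0]'
python3 - <<'E'
from h import *
for n in("scene",):
    im,K,T=cam(n)
    save(cv2.resize(im[120:260,210:400],None,fx=4,fy=4,interpolation=cv2.INTER_CUBIC),f"pics/{n}2.png")
E
```

```text
clock: 6.28
eef_pos: [0.4661, 0.2337, 0.1573]
tool_rot: [0.8, 0.6, -0.0, -0.0]
ft_force: [0.3, -3.2, 0.4]
grip_width: 0.0237
grasp_force: 58.7
```

View pics/scene2.png

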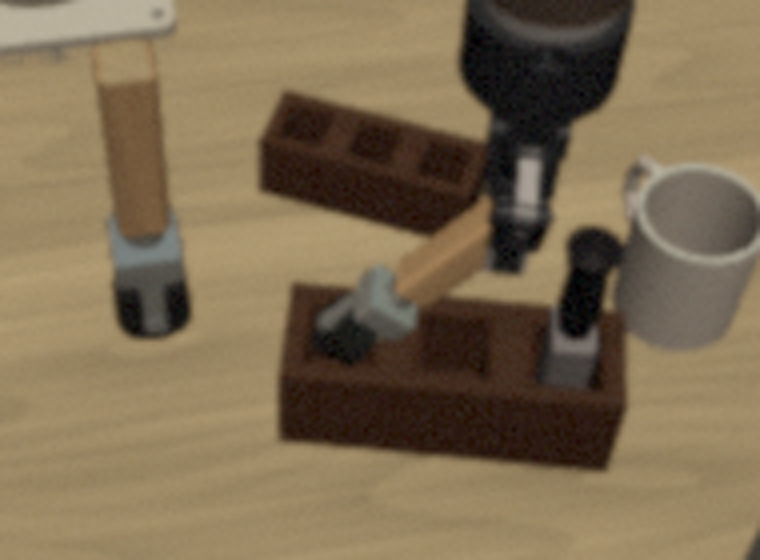

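```bash
cat > lean.py <<'E'
from h import *
im,K,T=cam("scene"); G=np.array([.4661,.2337,.1763]); u=np.array([.279,.960,0])
for s in(0,75):
  for th in range(30,61,5):
    t=np.radians(th); X=G-(150-s)/1000*(u*np.sin(t)+np.array([0,0,np.cos(t)])); print(s,th,((proj(K,T,X)-[210,120])*4).round())
print((proj(K,T,G)-[210,120])*4, (proj(K,T,G+[0,0,-.019])-[210,120])*4)
E
python3 lean.py
```

```text
0 30 [359. 351.]
0 35 [341. 342.]
0 40 [324. 333.]
0 45 [308. 322.]
0 50 [293. 311.]
0 55 [279. 299.]
0 60 [267. 286.]
75 30 [430. 289.]
75 35 [420. 284.]
75 40 [412. 279.]
75 45 [403. 273.]
75 50 [396. 267.]
75 55 [389. 260.]
75 60 [384. 253.]
[510.2764115  218.03451476] [506.02060486 241.47397627]
```

```bash
python3 -m creep '[0,-0.005,0.03,0,0, 0,-0.005,0.065,0,0, 0,-0.005,0.1,0,0, 0,-0.03,0.1,0,0, 0.003,-0.06,0.1,0.02,0, 0.005,-0.09,0.1,0.047,0, 0.007,-0.125,0.1,0.047,0, 0.009,-0.16,0.1,0.047,0, 0.011,-0.195,0.1,0.047,0, 0.013,-0.225,0.1,0.047,0]'; python3 -m creep '[0.001,-0.025,-0.02,0,0, 0.0016,-0.045,-0.045,0,0, 0.0016,-0.054,-0.07,0,0, 0.0016,-0.054,-0.09,0,0, 0.0016,-0.054,-0.1,0,0, 0.0016,-0.054,-0.104,0,0]'
python3 - <<'E'
from h import *
o=np.zeros((600,800,3),np.uint8)
for n,(x,y,w,h),k,ox in(("scene",(120,180,110,140),4,0),("top",(330,150,90,110),4,440)):
    im,K,T=cam(n); np.savez(n+"3.npz",K=K,T=T,im=im)
    c=cv2.resize(im[y:y+h,x:x+w],None,fx=k,fy=k,interpolation=cv2.INTER_CUBIC); o[:c.shape[0],ox:ox+c.shape[1]]=c
save(o,"pics/h3.png"); print(bot.get_obs()["eef_pos"])
E
```

```text
clock: 7.22
eef_pos: [0.4789, 0.0065, 0.2582]
tool_rot: [0.786, 0.618, 0.001, -0.001]
ft_force: [0.7, -0.2, -2.2]
grip_width: 0.0231
grasp_force: 59.9
clock: 7.72
eef_pos: [0.479, -0.0459, 0.1519]
tool_rot: [0.786, 0.618, -0.0, -0.002]
ft_force: [0.2, 0.4, -2.1]
grip_width: 0.0231
grasp_force: 59.8
[ 0.48016371 -0.04592557  0.15355867]
```

View pics/h3.png

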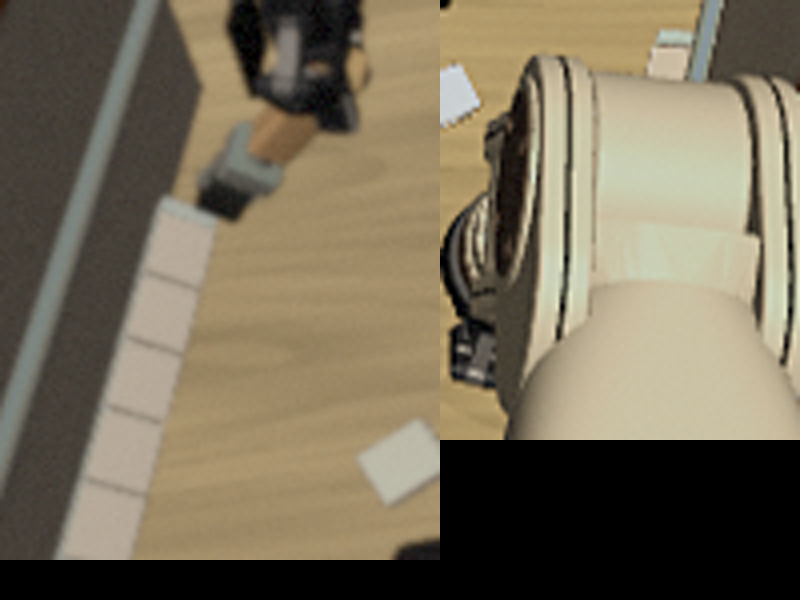

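```bash
cat > c.py <<'E'
from h import *
z=np.load("scene3.npz");K,T=z["K"],z["T"]
a=-.236;r=np.array([np.cos(a),np.sin(a),0]);n=np.array([-r[1],r[0],0]);up=np.array([0,0,1.]);O=np.array([.545,-.205,0])
f=lambda X:((proj(K,T,X)-[120,180])*4+1.5).round()
G=np.array([.4802,-.0459,.1726])
for th in(32,36,40,44,48):
    t=np.radians(th);ax=n*np.sin(t)+up*np.cos(t); print(th,"O",f(G-.15*ax),"yoke top s75",f(G-.075*ax),"O riser yz",(G-.15*ax-O)@n,(G-.15*ax)[2], "x",(G-O)@r)
nn=.574*n+.819*up; dn=.819*n-.574*up
for d in(0,.006,.012):
    for x in(-.117,-.107,-.105,.105): print(d,x,"low",f(O+r*x+n*.02+up*.018+nn*(d-.001*(abs(x)>.106)+.004*(abs(x)<.106))+dn*.017),"up",f(O+r*x+n*.02+up*.018+nn*(d+.004*(abs(x)<.106))-dn*.017))
for p in([-.22,0,0],[-.22,.0,.25]): print("panel",p,f(O+r*p[0]+n*p[1]+up*p[2]))
E
python3 c.py
```

```text
32 O [241. 204.] yoke top s75 [288. 145.] O riser yz 0.06005078255880486 0.045392785576536115 x -0.1002038370642325
36 O [224. 198.] yoke top s75 [279. 141.] O riser yz 0.05137088434991459 0.0512474508437579 x -0.1002038370642325
40 O [207. 191.] yoke top s75 [270. 137.] O riser yz 0.04312053074080466 0.05769333353215331 x -0.1002038370642325
44 O [191. 183.] yoke top s75 [262. 133.] O riser yz 0.03533991662493598 0.06469902994920233 x -0.1002038370642325
48 O [175. 175.] yoke top s75 [254. 129.] O riser yz 0.028066948372176444 0.07223040904617127 x -0.1002038370642325
0 -0.117 low [218. 212.] up [164. 192.]
0 -0.107 low [214. 227.] up [160. 206.]
0 -0.105 low [216. 226.] up [162. 206.]
0 0.105 low [124. 570.] up [ 59. 553.]
0.006 -0.117 low [221. 208.] up [168. 187.]
0.006 -0.107 low [218. 222.] up [164. 202.]
0.006 -0.105 low [220. 222.] up [165. 202.]
0.006 0.105 low [128. 567.] up [ 62. 550.]
0.012 -0.117 low [225. 204.] up [172. 183.]
0.012 -0.107 low [221. 218.] up [167. 197.]
0.012 -0.105 low [224. 218.] up [169. 197.]
0.012 0.105 low [131. 564.] up [ 66. 547.]
panel [-0.22, 0, 0] [206.  82.]
panel [-0.22, 0.0, 0.25] [  90. -214.]
```

Hover view: near end-piece corners at (166,196) and (218,210), which match my riser pose. The wheel's lower end is at about (220,213), giving a lean of roughly 37-38°. The wheel is centred across the slope and about 45 mm off along the normal. Now I feel inward along the normal.

```bash
python3 -m creep '[-0.0013,-0.0056,-0.0082,0,0, -0.0027,-0.0112,-0.0164,0,0, -0.0034,-0.0140,-0.0205,0,0, -0.0034,-0.0140,-0.0205,0,0]'; python3 -m creep '[-0.0003,-0.0011,-0.0016,0,0, -0.0005,-0.0022,-0.0033,0,0,-0.0005,-0.0022,-0.0033,0,0]'
```

```text
clock: 8.15
eef_pos: [0.4763, -0.061, 0.1328]
tool_rot: [0.786, 0.618, -0.001, -0.001]
ft_force: [0.3, 0.0, -2.3]
grip_width: 0.0229
grasp_force: 59.9
clock: 8.4
eef_pos: [0.4768, -0.0628, 0.1305]
tool_rot: [0.786, 0.618, 0.0, 0.0]
ft_force: [0.7, 0.5, -2.5]
grip_width: 0.0232
grasp_force: 59.9
```

```bash
python3 -m creep '[-0.0003,-0.0011,-0.0016,0,0, -0.0005,-0.0022,-0.0033,0,0,-0.0005,-0.0022,-0.0033,0,0]'
```

```text
clock: 8.65
eef_pos: [0.476, -0.065, 0.1269]
tool_rot: [0.786, 0.618, -0.0, -0.0]
ft_force: [0.0, 0.6, -2.3]
grip_width: 0.0235
grasp_force: 59.9
```

```bash
python3 -m creep '[-0.0003,-0.0011,-0.0016,0,0, -0.0005,-0.0022,-0.0033,0,0,-0.0005,-0.0022,-0.0033,0,0]'
```

```text
clock: 8.9
eef_pos: [0.4761, -0.0668, 0.1244]
tool_rot: [0.786, 0.618, 0.001, 0.0]
ft_force: [-1.1, 2.3, 2.4]
grip_width: 0.0232
grasp_force: 60.6
```

```bash
python3 -m creep '[-0.0003,-0.0011,-0.0016,0,0, -0.0005,-0.0022,-0.0033,0,0,-0.0005,-0.0022,-0.0033,0,0]'
```

```text
clock: 9.15
eef_pos: [0.4758, -0.0688, 0.1212]
tool_rot: [0.786, 0.618, 0.001, 0.0]
ft_force: [0.2, 4.8, 5.5]
grip_width: 0.0233
grasp_force: 61.1
```

```bash
python3 -m creep '[-0.0001,-0.0006,-0.0008,0,0, -0.0003,-0.0011,-0.0016,0,0,-0.0003,-0.0011,-0.0016,0,0]'
```

```text
clock: 9.4
eef_pos: [0.4768, -0.0692, 0.1211]
tool_rot: [0.786, 0.618, 0.003, 0.001]
ft_force: [-0.5, 7.9, 12.9]
grip_width: 0.0233
grasp_force: 62.1
```

```bash
python3 -m creep '[-0.0001,-0.0006,-0.0008,0,0, -0.0003,-0.0011,-0.0016,0,0,-0.0003,-0.0011,-0.0016,0,0]'
```

```text
clock: 9.65
eef_pos: [0.4781, -0.0696, 0.121]
tool_rot: [0.786, 0.619, 0.005, 0.001]
ft_force: [-0.2, 10.5, 19.0]
grip_width: 0.0232
grasp_force: 62.9
```

```bash
python3 -m creep '[0.0026,0.0002,0.0012,0,0, 0.0051,-0.0004,0.0012,0,0, 0.0075,-0.001,0.0012,0,0, 0.01,-0.0016,0.0012,0,0, 0.0124,-0.0022,0.0012,0,0, 0.0148,-0.0027,0.0012,0,0]'
```

```text
clock: 10.15
eef_pos: [0.4917, -0.0726, 0.1212]
tool_rot: [0.786, 0.619, 0.003, 0.001]
ft_force: [-0.5, 8.9, 14.0]
grip_width: 0.0233
grasp_force: 62.1
```

```bash
python3 -m creep '[0.0024,-0.0006,0,0,0, 0.0049,-0.0012,0,0,0, 0.0073,-0.0018,0,0,0, 0.0097,-0.0024,0,0,0, 0.0122,-0.003,0,0,0, 0.0146,-0.0035,0,0,0, 0.017,-0.0041,0,0,0, 0.0195,-0.0047,0,0,0]'
```

```text
clock: 10.82
eef_pos: [0.5091, -0.0763, 0.1211]
tool_rot: [0.786, 0.618, 0.002, -0.001]
ft_force: [-3.2, 10.8, 17.3]
grip_width: 0.0235
grasp_force: 62.5
```

```bash
python3 -m creep '[0.0024,-0.0004,0.0003,0,0, 0.0049,-0.0008,0.0006,0,0, 0.0073,-0.0014,0.0006,0,0, 0.0097,-0.002,0.0006,0,0, 0.0122,-0.0026,0.0006,0,0, 0.0146,-0.0031,0.0006,0,0, 0.017,-0.0037,0.0006,0,0, 0.0195,-0.0043,0.0006,0,0]'
```

```text
clock: 11.48
eef_pos: [0.5303, -0.0813, 0.1216]
tool_rot: [0.786, 0.619, 0.003, 0.0]
ft_force: [-0.9, 9.6, 12.5]
grip_width: 0.0233
grasp_force: 61.9
```

```bash
python3 -m creep '[0.0024,-0.0006,0,0,0, 0.0049,-0.0012,0,0,0, 0.0073,-0.0018,0,0,0, 0.0097,-0.0024,0,0,0, 0.0122,-0.003,0,0,0, 0.0146,-0.0035,0,0,0, 0.017,-0.0041,0,0,0, 0.0195,-0.0047,0,0,0]'
```

```text
clock: 12.15
eef_pos: [0.5473, -0.0849, 0.1214]
tool_rot: [0.786, 0.618, 0.002, -0.002]
ft_force: [-4.6, 11.3, 17.3]
grip_width: 0.0235
grasp_force: 62.6
```

```bash
python3 -m creep '[0.0024,-0.0006,0,0,0, 0.0049,-0.0011,0.0001,0,0, 0.0073,-0.0017,0.0002,0,0, 0.0097,-0.0023,0.0003,0,0, 0.0122,-0.0028,0.0003,0,0, 0.0146,-0.0033,0.0003,0,0, 0.017,-0.0039,0.0003,0,0, 0.0195,-0.0045,0.0003,0,0]'
```

```text
clock: 12.82
eef_pos: [0.5692, -0.0902, 0.1218]
tool_rot: [0.786, 0.619, 0.003, -0.0]
ft_force: [-1.2, 9.2, 11.5]
grip_width: 0.0234
grasp_force: 61.8
```

```bash
python3 -m creep '[0.0024,-0.0006,0,0,0, 0.0049,-0.0012,0,0,0, 0.0073,-0.0018,0,0,0, 0.0097,-0.0024,0,0,0, 0.0122,-0.003,0,0,0, 0.0146,-0.0035,0,0,0, 0.017,-0.0041,0,0,0, 0.0195,-0.0047,0,0,0]'
```

```text
clock: 13.48
eef_pos: [0.5863, -0.0938, 0.1217]
tool_rot: [0.786, 0.618, 0.002, -0.002]
ft_force: [-5.8, 11.7, 16.8]
grip_width: 0.0236
grasp_force: 62.4
```

```bash
python3 -m creep '[0.0024,-0.0006,0,0,0, 0.0049,-0.0012,0,0,0, 0.0073,-0.0018,0,0,0, 0.0097,-0.0024,0,0,0, 0.0122,-0.0029,0.0001,0,0, 0.0146,-0.0034,0.0001,0,0, 0.017,-0.004,0.0001,0,0, 0.0195,-0.0046,0.0001,0,0]'
```

```text
clock: 14.15
eef_pos: [0.6083, -0.0992, 0.1222]
tool_rot: [0.785, 0.619, 0.003, -0.0]
ft_force: [-0.1, 9.2, 12.5]
grip_width: 0.0237
grasp_force: 61.8
```

```bash
python3 -m creep '[0.0024,-0.0006,0,0,0, 0.0049,-0.0012,0,0,0, 0.0073,-0.0018,0,0,0, 0.0097,-0.0024,0,0,0, 0.0122,-0.003,0,0,0, 0.0146,-0.0035,0,0,0, 0.017,-0.0041,0,0,0, 0.0195,-0.0047,0,0,0]'
```

```text
clock: 14.82
eef_pos: [0.6255, -0.1028, 0.1221]
tool_rot: [0.786, 0.619, 0.002, -0.002]
ft_force: [-6.7, 12.0, 17.2]
grip_width: 0.0236
grasp_force: 62.4
```

```bash
python3 -m creep '[0.0024,-0.0006,0,0,0, 0.0049,-0.0012,0,0,0, 0.0073,-0.0018,0,0,0, 0.0097,-0.0024,0,0,0, 0.0122,-0.0029,0.0001,0,0, 0.0146,-0.0034,0.0001,0,0, 0.017,-0.004,0.0001,0,0, 0.0195,-0.0046,0.0001,0,0]'
```

```text
clock: 15.48
eef_pos: [0.6473, -0.1081, 0.1225]
tool_rot: [0.785, 0.619, 0.003, -0.0]
ft_force: [0.3, 9.7, 10.9]
grip_width: 0.0236
grasp_force: 61.8
```

```bash
python3 -m creep '[0.0024,-0.0007,-0.0001,0,0, 0.0049,-0.0013,-0.0002,0,0, 0.0073,-0.0019,-0.0002,0,0, 0.0097,-0.0025,-0.0002,0,0, 0.0122,-0.0031,-0.0002,0,0, 0.0146,-0.0036,-0.0002,0,0, 0.017,-0.0042,-0.0002,0,0, 0.0195,-0.0048,-0.0002,0,0, 0.0195,-0.0048,-0.0002,0,0, 0.0195,-0.0048,-0.0002,0,0]'
python3 - <<'E'
from h import *
o=np.zeros((600,800,3),np.uint8)
im,K,T=cam("scene"); c=cv2.resize(im[210:350,110:260],None,fx=4,fy=4,interpolation=cv2.INTER_CUBIC); save(c,"pics/r5.png")
E
```

```text
clock: 16.32
eef_pos: [0.6676, -0.1129, 0.1227]
tool_rot: [0.785, 0.619, 0.004, 0.001]
ft_force: [1.2, 9.0, 11.7]
grip_width: 0.0233
grasp_force: 61.8
```

View pics/r5.png

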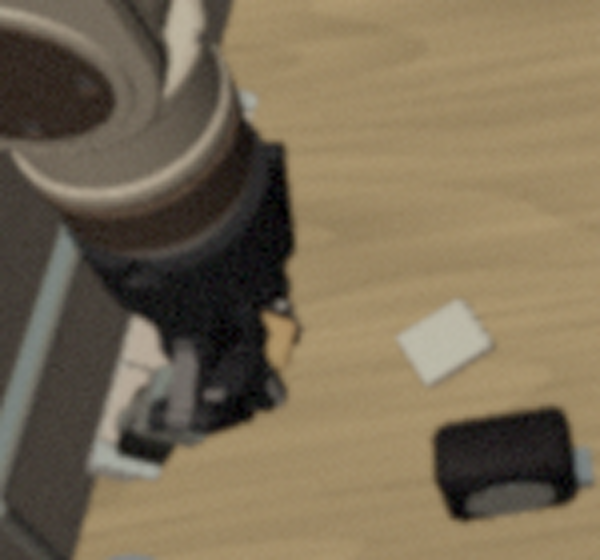

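The wheel stands on tile 5 near the far end (wheel about (150,435), end piece (110,460)). Force on the tool was 16–23 N all along, so the tiles are at their stops. I lift off along the normal, then move out from under the rail.

```bash
python3 -m creep '[0.0004,0.0017,0.0025,0,0, 0.0008,0.0033,0.0049,0,0, 0.0013,0.0056,0.0082,0,0, 0.0027,0.0112,0.0164,0,0, 0.0054,0.0223,0.0328,0,0, 0.011,0.045,0.05,0,0, 0.015,0.065,0.07,0,0, 0.01,0.09,0.1,0,0, -0.01,0.12,0.12,0,0, -0.03,0.15,0.13,0,0]'; python3 -m creep '[-0.02,0.035,0,0,0, -0.045,0.07,0,0,0, -0.07,0.105,0,-0.047,0, -0.095,0.135,0,-0.047,0, -0.12,0.165,0,-0.047,0, -0.145,0.185,0,-0.047,0, -0.167,0.194,0,-0.047,0,-0.167,0.194,-0.01,-0.047,0]'
```

```text
clock: 17.2
eef_pos: [0.6361, 0.0348, 0.2523]
tool_rot: [0.786, 0.618, 0.002, 0.001]
ft_force: [1.6, 1.7, -1.1]
grip_width: 0.0235
grasp_force: 60.4
clock: 17.87
eef_pos: [0.4649, 0.2306, 0.2416]
tool_rot: [0.799, 0.601, 0.001, -0.0]
ft_force: [0.3, -0.5, -2.3]
grip_width: 0.0232
grasp_force: 60.4
```

```bash
python3 -m creep '[0,-0.001,-0.025,0,0, 0,-0.001,-0.035,0,0, 0,-0.001,-0.035,0,0]'
python3 - <<'E'
from h import *
im,K,T=cam("scene"); o=np.zeros((560,800,3),np.uint8)
c=cv2.resize(im[120:240,260:380],None,fx=4,fy=4,interpolation=cv2.INTER_CUBIC); o[:480,:480]=c
c=cv2.resize(im[220:340,125:185],None,fx=4.5,fy=4.5,interpolation=cv2.INTER_CUBIC); o[:540,500:770]=c
save(o,"pics/p6.png")
G=bot.get_obs()["eef_pos"]+[0,0,.019]; u=np.array([.279,.960,0]); print(G)
for th in(30,34,38,42,46):
    t=np.radians(th); a=u*np.sin(t)+np.array([0,0,np.cos(t)])
    print(th,*[((proj(K,T,G-(150-s)/1000*a)-[260,120])*4+1.5).round() for s in(0,75)])
print(((proj(K,T,np.array([.4425,.1515,.07]))-[260,120])*4).round())
E
```

```text
clock: 18.12
eef_pos: [0.4662, 0.2259, 0.2015]
tool_rot: [0.801, 0.599, -0.003, -0.0]
ft_force: [0.2, -0.0, -3.2]
grip_width: 0.0232
grasp_force: 60.3
[0.4671713  0.22621954 0.2220037 ]
30 [151. 309.] [225. 241.]
34 [136. 301.] [217. 237.]
38 [121. 293.] [209. 232.]
42 [107. 285.] [202. 227.]
46 [ 94. 276.] [195. 222.]
[143. 326.]
```

View pics/p6.png

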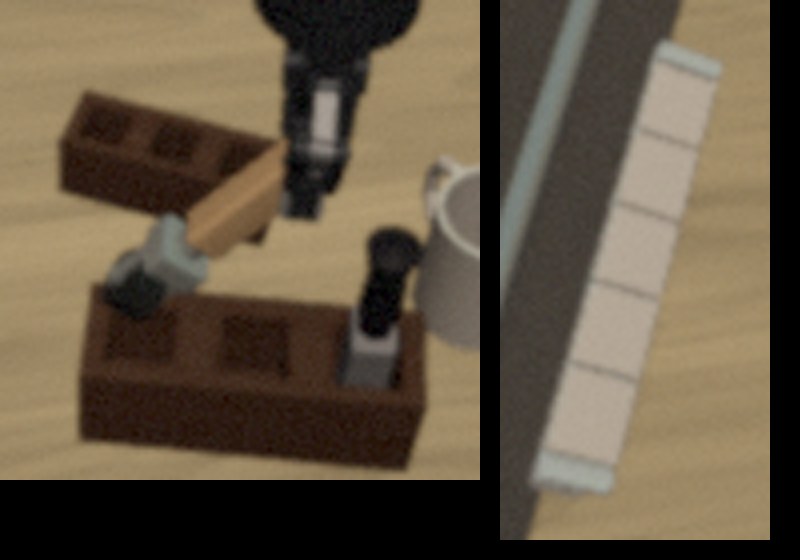

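The tiles look flush and uniform. The roller still leans about 38°, with the wheel at (128,295) above the empty pocket at (143,337). Next I put the tip into the mouth.

```bash
python3 -m creep '[0,0,0,0,0, 0,0,-0.01,0,0, 0,0,-0.02,0,0, 0,0,-0.03,0,0, 0,0,-0.04,0,0, 0,0,-0.04,0,0, 0,0,-0.04,0,0]'
```

```text
clock: 18.75
eef_pos: [0.468, 0.2271, 0.1643]
tool_rot: [0.8, 0.6, -0.0, 0.0]
ft_force: [-0.1, -0.4, 2.1]
grip_width: 0.0233
grasp_force: 61.1
```

```bash
python3 -m creep '[0,0,0.004,0,0, -0.002,0.0047,0.004,0,0, -0.002,0.0047,0,0,0, -0.002,0.0047,-0.004,0,0, -0.002,0.0047,-0.008,0,0, -0.002,0.0047,-0.008,0,0]'
```

```text
clock: 19.25
eef_pos: [0.465, 0.2314, 0.155]
tool_rot: [0.8, 0.6, -0.001, -0.0]
ft_force: [-1.1, 0.0, -3.1]
grip_width: 0.0234
grasp_force: 60.4
```

```bash
python3 -m creep '[-0.0026,-0.0089,0.006,0,0, -0.0052,-0.0178,0.012,0,0, -0.0084,-0.0288,0.018,0,0, -0.0116,-0.0397,0.022,0,0, -0.0116,-0.0397,0.022,0,0]'
```

```text
clock: 19.67
eef_pos: [0.4545, 0.1909, 0.1808]
tool_rot: [0.801, 0.599, 0.002, 0.0]
ft_force: [0.3, 2.8, -1.3]
grip_width: 0.0233
grasp_force: 61.6
```

```bash
python3 -m creep '[-0.0034,-0.0118,0.002,0,0, -0.0068,-0.0237,0.004,0,0, -0.0104,-0.036,0.004,0,0, -0.0141,-0.0486,0.001,0,0, -0.0152,-0.0524,0,0,0, -0.0152,-0.0524,0,0,0]'
```

```text
clock: 20.17
eef_pos: [0.4424, 0.143, 0.186]
tool_rot: [0.8, 0.599, 0.008, -0.001]
ft_force: [-5.4, 8.4, 31.6]
grip_width: 0.0233
grasp_force: 66.8
```

```bash
python3 -m creep '[0,0,0.006,0,0, 0,0,0.009,0,0, 0.001,0.004,0.009,0,0, 0.0015,0.0075,0.009,0,0, 0.0015,0.0075,0.009,0,0]'
python3 - <<'E'
from h import *
im,K,T=cam("scene")
c=cv2.resize(im[120:240,260:380],None,fx=4,fy=4,interpolation=cv2.INTER_CUBIC)
save(c,"pics/p7.png")
G=bot.get_obs()["eef_pos"]+[0,0,.019]; u=np.array([.279,.960,0]); print(G)
for th in(-10,0,10,20):
    t=np.radians(th); a=u*np.sin(t)+np.array([0,0,np.cos(t)])
    print(th,*[((proj(K,T,G-(150-s)/1000*a)-[260,120])*4+1.5).round() for s in(0,75)])
E
```

```text
clock: 20.58
eef_pos: [0.4398, 0.1462, 0.1865]
tool_rot: [0.8, 0.599, -0.002, 0.001]
ft_force: [0.3, -1.8, 1.2]
grip_width: 0.0233
grasp_force: 62.8
[0.43981457 0.14622355 0.20553628]
-10 [177. 341.] [160. 260.]
0 [134. 340.] [137. 259.]
10 [ 90. 334.] [114. 256.]
20 [ 48. 323.] [ 91. 250.]
```

View pics/p7.png

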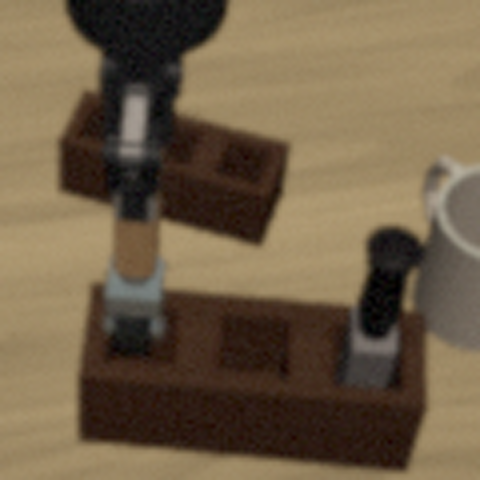

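Now upright, but too near the pocket's -y rim (wheel at column 132, pocket centre at 140). I centre it and lower.

```bash
python3 -m creep '[0.0028,0.0048,0.004,0,0, 0.0028,0.0048,0.004,0,0, 0.0028,0.0048,-0.004,0,0, 0.0028,0.0048,-0.012,0,0, 0.0028,0.0048,-0.018,0,0, 0.0028,0.0048,-0.018,0,0]'
```

```text
clock: 21.13
eef_pos: [0.4418, 0.1515, 0.1672]
tool_rot: [0.8, 0.6, -0.002, -0.001]
ft_force: [-0.4, 0.7, -2.3]
grip_width: 0.0236
grasp_force: 62.2
```

```bash
python3 -m creep '[0,0,-0.008,0,0, 0,0,-0.016,0,0, 0,0,-0.023,0,0, 0,0,-0.023,0,0]'
```

```text
clock: 21.47
eef_pos: [0.4422, 0.1516, 0.1446]
tool_rot: [0.8, 0.599, -0.002, -0.001]
ft_force: [-0.3, 0.5, -1.4]
grip_width: 0.0231
grasp_force: 62.2
```

```bash
python3 -m creep '[0,0,0,0,0.04, 0,0,0,0,0.085, 0,0,0,0,0.085, 0,0,0,0,0.085, 0,0,0,0,0.085, 0,0,0.02,0,0.085, 0,0,0.05,0,0.085, 0,0,0.09,0,0.085, 0,0,0.13,0,0.085, 0,0,0.16,0,0.085]';python3 -m creep '[0,-0.03,0.03,0,0.085, 0,-0.05,0.03,0,0.085, 0,-0.05,0.03,0,0.085, 0,-0.05,0.03,0,0.085]'
python3 - <<'E'
from h import *
o=np.zeros((600,800,3),np.uint8)
im,K,T=cam("scene"); c=cv2.resize(im[120:240,230:380],None,fx=3,fy=3); o[:360,:450]=c
im,K,T=cam("wrist"); o[:330,450:]=cv2.resize(im[:264,140:420],(350,330))
save(o,"pics/end.png")
E
```

```text
clock: 22.3
eef_pos: [0.4439, 0.1523, 0.3102]
tool_rot: [0.8, 0.599, 0.002, 0.001]
ft_force: [1.0, 0.4, 1.0]
grip_width: 0.0846
grasp_force: 0.0
clock: 22.63
eef_pos: [0.4436, 0.1016, 0.3372]
tool_rot: [0.801, 0.599, 0.001, 0.0]
ft_force: [0.4, 0.9, -0.4]
grip_width: 0.0848
grasp_force: 0.0
```

View pics/end.png

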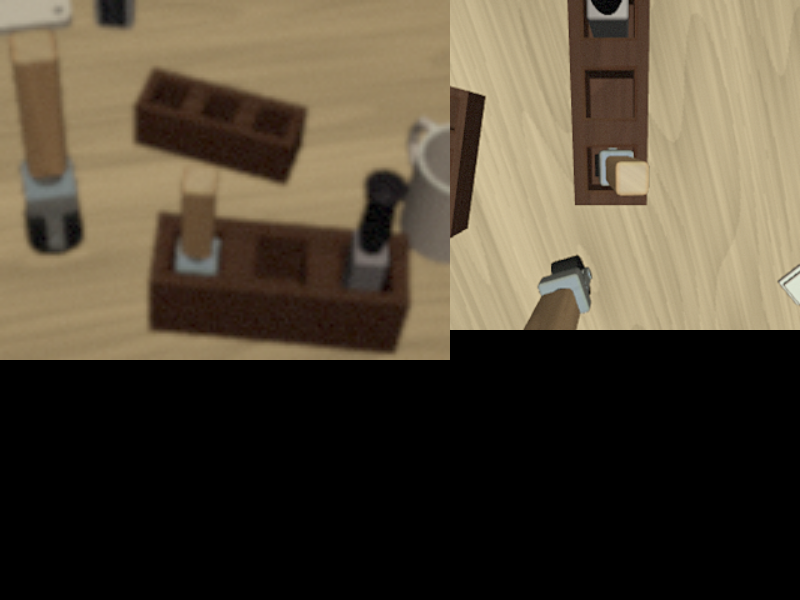

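Run:
```python
from h import *
im,K,T=cam("scene"); im2,K2,T2=cam("wrist")
a=np.array([230+200/3,120+183/3]); b=np.array([140+632*.8-360,178*.8])
X,r=tri([(K,T,a),(K2,T2,b)]);print(X,r,onz(K2,T2,b,.178))
B=np.array([.4425,.1515,.012])
for z in(.174,.178): print(np.degrees(np.arctan(np.linalg.norm((onz(K2,T2,b,z)-B)[:2])/(z-.012))))
print(bot.get_obs()["clock"])
```

```text
[0.46104713 0.14697924 0.16689843] 0.26375623576165774 [0.46110244 0.14776428 0.178     ]
6.689990356992763
6.520619969895826
22.8333
```

The roller stands in its pocket leaning about 7°, its handle top at (0.461,0.147,0.17). The scraper and bystanders haven't moved and the gripper is clear, so I hand in.

```bash
python3 -c "
from workcell import bot
print(bot.job_done())"
```

```text
the job is handed in; nothing more can be done
None
```

I rolled all five tiles in one unbroken pass at about 16–23 N on the tool, stood the roller back in its original pocket leaning about 7°, and handed the job in; the simulator gave no verdict, and I judged the tiles home by force and picture only.

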